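# Set the length-stop tube to its groove and lock it

### The job

Set up the length stop: take the slim tube from the V-rest and slide it, open end first, into the bore of the tube clamp until the groove turned round it is level with the face where it goes in. Then turn the clamping lever clockwise (seen from above), home to its stop, to lock the tube at that depth. Leave the stout tube lying in the rest, and do not disturb the caliper or the glue bottle beside the work.

Things in the scene. Friction and masses are not known exactly. Their poses are not given: they have to be found in the camera images.
- slim_tube: bare steel-grey tube, 200 mm long, 20 mm diameter, 80 g, the slimmer of the two; which notch it lies in varies. Origin on its axis at mid-length, about 50 mm above the bench in the rest; own +y points to the open nose end (y = +100 mm, 3 mm chamfer); black end cap, 24 mm diameter, at y = -100 to -90 mm. Grip at y = -80 to -45 mm: that part stays outside the clamp
- slim_tube_groove (a point): centre of the 4 mm wide dark groove turned round the slim tube, on the tube's axis, 115 mm behind the nose (y = -15 mm in the tube's frame)
- slim_tube_nose (a point): centre of the slim tube's open nose end, on its axis
- stout_tube: the other tube on the rest: same make and length but 28 mm diameter, too thick for the bore; it stays there. Axes as for the slim tube
- tube_rest: fixed V-rest: plywood base 184 x 150 x 10 mm with two cross bars, 10 mm thick, 54 mm high, at y = -28 and +75 mm, each with two 90 degree V notches at x = -42 and +42 mm. The tubes lie along its y, noses towards +y. Origin on the bench, below the tubes' mid-length
- fixture: fixed length-stop fixture: metal plate 125 x 200 x 10 mm; on it the tube clamp, a block 50 mm wide (x), 60 mm long (y = -30 to +30 mm), 74 mm high, split at half height, bored through along y; behind it, y = 112 to 148 mm, a blue V nest 56 mm high. Origin on the bench under the middle of the clamp. The tube goes in at the y = -30 mm face, towards +y; its nose ends at y = +85 mm
- bore_mouth (a point): where the inserted tube's axis crosses the clamp's entry face, 51 mm above the bench; axes as the fixture's, +y into the bore. The groove must come to this point. With the lever loose the bore is 22 mm wide, its floor 10 mm below and its roof about 11.7 mm above this point: lead the tube in 1 mm above this point; it then lies on the floor. The mouth has a 1 mm bevel
- clamp_lever (a joint): angle of the black clamping lever about its upright screw at x = -44, y = 0 mm of the fixture. 0 = tight, at its stop, pointing along the fixture's +y; about 1.57 = loose, pointing along its -x. Starts at 1.2 to 1.6; clockwise from above tightens (value falls). Stays where left, friction 0.12 N m. It draws the hinged cap down on the tube from about 0.3 on; when tight no tube can be pushed in
- lever_end (a point): centre of the lever's rounded end, 66 mm from the screw's axis, 92 mm above the bench when tight, up to 106 mm when loose (the cap lifts and tilts a little). The arm is a round bar about 13 mm thick that rises from about 80 mm height at the 22 mm hub to this end
- caliper: bystander: digital caliper lying flat, 202 x 69 x 14 mm
- glue_bottle: bystander: white glue bottle standing upright, 29 mm diameter, 80 mm high

How it is judged:
By the outcome, as a careful person would: the job done as asked, in the order asked, and still so for the second after the job is handed in, with the robot touching nothing.
It also fails if it takes over 64 s, if anything falls off the work surface, if the arm or the gripper's body presses on something with over 40 N, if the wrist force passes 120 N, or if a joint passes its speed limit or range.

### The arm

A 6-joint arm with a two-finger parallel gripper is mounted at the origin on the work surface; the furniture and walls round the work are solid. World frame = base frame: x ahead of the robot, y to its left, z up, the work surface at z = 0. Lengths are in m, angles in rad, forces in N, time in s.
With the tool pointing down it reaches from about 0.35 to 0.775 m from the base axis. Payload 7.3 kg.
Tool frame: the origin (TCP) lies between the finger pads; the fingertips stand 8 mm ahead of it and the grasp point (between the pads) lies 11 mm behind it (robot.nose_length is the distance from the TCP to the fingertips, in m); z points along the fingers, y is the line along which they close (so a half turn about z gives the same grasp; the last joint's range is limited). The gripper opens to 92 mm and grips with 3 to 60 N. Pads are 19 mm wide; open, the fingers measure 130 mm over their backs; the gripper's body (75 mm by 190 mm) begins 47 mm behind the grasp point.
Start: joints at [0.96, 0.342, 1.524, -0, 1.275, -0.146], TCP at [0.235, 0.469, 0.235] pointing down, gripper open.
Joint ranges: [-2.53, 2.53], [-0.77, 2.02], [0.04, 2.7], [-1, 4.14], [0.28, 2.66], [-3.11, 3.11]. Speed limits (rad/s): [2.57, 2.57, 3.14, 3.14, 3.14, 3.14].

### API

Orientations are given as [roll, pitch, yaw] about the fixed x, y, z axes, in that order (R = Rz(yaw) Ry(pitch) Rx(roll)).
In Python, from cell import robot gives the robot as it stands. The module is installed in compiled form; this text tells all that it offers.
- The arm moves only by the shell command python3 -m jog 'ROWS' [FORCE]. ROWS is JSON, a list that holds one entry, the list of rows, each a list of 5 numbers: the gripper's target within -1 to 1 (fully open at 1, half-way at 0, shut at -1), then the shift along the tool's x, y, z in m, then the turn about the tool's z in rad. A call has 1 to 5 rows; each row is the pose to reach, as a shift and turn from the pose commanded when the call began, along the tool's axes at that moment; what a row does not reach only later rows make up. A row lasts 1/12 s, in which the tool goes at most 41.7 mm and 7.16 degrees, less where a joint would pass 70% of its speed; a pose out of reach is approached as far as the arm can. A call with a gripper value outside its range is refused whole. The fingers move at their own pace and stop on an object; FORCE is the grip in N (left out, the last holds). Time passes only in rows, so rows that repeat a pose let the fingers close. It gives the time, the measured TCP pose, the force, the opening and the grip force at its end, in the units of the state.
- robot.observe(): the state, without advancing time (a new reading comes with each control period).
- robot.read_camera(name): name is "scene" or "top" or "wrist"; returns the picture (420x560x3 uint8, red, green, blue); there is no depth.
- robot.camera_model(name): a dict with "camera_matrix" (3x3 intrinsics, pixels), "position" and "attitude" of the camera in the world; the wrist camera has in their place "mount" (4x4, takes a point from camera to tool coordinates, whose origin is the TCP and whose axes are the flange's). Camera axes: x right, y down, z forward; pixel columns grow to the right and rows downward; lengths in m; the calibration is good to about 2 mm. A picture is of the moment at which its call begins: read the wrist's pose just before it. camera_model takes no time and is no camera call.
- robot.hand_in(): hands the job in; it is judged then, once.
The state is a dict: "time": time; "qpos": joint angles; "qvel": joint speeds; "joint_efforts": joint torques, N m; "tool_pos": TCP position; "tool_rot": TCP orientation; "contact_force": force on the tool from outside, world axes, zero at the start; "torque": the same for the moment, N m; "opening": finger opening in m; "grip_force": force on a finger pad.
Only numpy, scipy, OpenCV 4.12 (cv2) and the standard library are available. Lean on these libraries where they do the work, as an engineer would, in place of code of your own. Each camera call takes 0.05 s, during which the arm holds its last target. There are 200 camera calls.

## Working session

There is one attempt and no reset: what is moved stays moved. The work goes in short steps, Python scripts to look and compute and a shell command to move; the robot and the scene stay as the last step left them, time stands still between calls to the robot, and variables do not carry over. Pictures are saved under pics/ and viewed, at most 10 in all, crops included, and the job is handed in when it is done.

```bash
mkdir -p pics; ls; python3 - <<'E'
from cell import robot
import cv2,numpy as np
np.set_printoptions(precision=4,suppress=True)
print(robot.observe())
for n in("scene","top","wrist"):
    print(n,robot.camera_model(n))
a=robot.read_camera("top");b=robot.read_camera("scene")
for n,i in(("top",a),("scene",b)):
    cv2.imwrite(f"pics/{n}0.png",i[...,::-1])
E
```

```text
pics
{'time': 0.0, 'qpos': array([ 0.96  ,  0.3427,  1.525 , -0.    ,  1.2754, -0.146 ]), 'qvel': array([-0.0001,  0.0005,  0.0004, -0.0005, -0.0005,  0.0014]), 'joint_efforts': array([  0.0005, -43.125 , -24.4217,   0.0719,   0.056 ,  -0.0001]), 'tool_pos': array([0.2351, 0.469 , 0.2341]), 'tool_rot': array([-3.1401, -0.0002,  2.6768]), 'contact_force': array([-0.2446, -0.4921,  0.8437]), 'torque': array([ 0.0174, -0.0038,  0.0249]), 'grip_force': 0.0, 'opening': 0.0915129406612889}
scene {'camera_matrix': array([[422.2553,   0.    , 287.4271],
       [  0.    , 422.2553, 206.5902],
       [  0.    ,   0.    ,   1.    ]]), 'position': array([ 0.0118, -0.6529,  0.7202]), 'attitude': array([-2.2527, -0.003 , -0.6651])}
top {'camera_matrix': array([[394.8549,   0.    , 271.5947],
       [  0.    , 394.8549, 208.5047],
       [  0.    ,   0.    ,   1.    ]]), 'position': array([ 0.435 , -0.0325,  0.9811]), 'attitude': array([-3.0715, -0.0109, -1.5673])}
wrist {'camera_matrix': array([[305.2435,   0.    , 282.562 ],
       [  0.    , 305.2435, 206.6426],
       [  0.    ,   0.    ,   1.    ]]), 'mount': array([[ 0.    , -0.9554, -0.2952,  0.08  ],
       [ 1.    , -0.    ,  0.0002,  0.0015],
       [-0.0002, -0.2952,  0.9554, -0.1497],
       [ 0.    ,  0.    ,  0.    ,  1.    ]])}
```

View pics/top0.png

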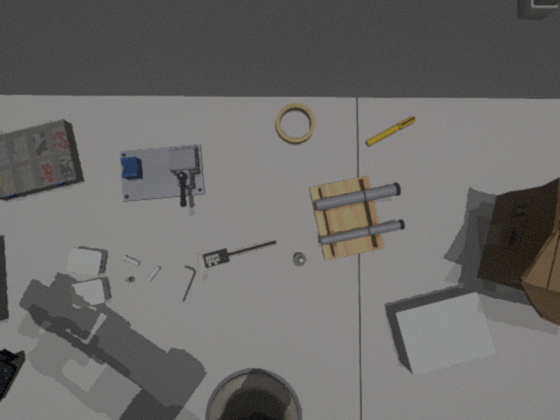

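View pics/scene0.png

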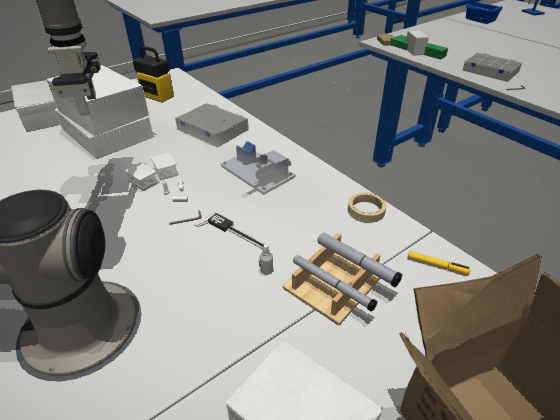

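The top view shows the slim tube as the lower one on the rest: nose at about (322,239), cap at (402,225). The clamp is at about (184,160), the lever hub at (182,176) with its end at (183,205), and the blue nest at (130,168). The bottle is at (299,259) and the caliper at (236,252). The scene view agrees: slim tube from (297,262) to (373,303).

```bash
cat > h.py <<'E'
import numpy as np,cv2
from cell import robot
from scipy.spatial.transform import Rotation as R
np.set_printoptions(precision=4,suppress=True)
def cam(n,st=None):
    m=robot.camera_model(n);K=m["camera_matrix"]
    if n=="wrist":
        st=st or robot.observe();T=np.eye(4);T[:3,:3]=R.from_euler("xyz",st["tool_rot"]).as_matrix();T[:3,3]=st["tool_pos"]
        T=T@m["mount"];return K,T[:3,:3],T[:3,3]
    return K,R.from_euler("xyz",m["attitude"]).as_matrix(),np.array(m["position"])
def ray(c,p):
    K,A,o=c;d=A@np.linalg.solve(K,[p[0],p[1],1.]);return o,d/np.linalg.norm(d)
def onz(c,p,z):
    o,d=ray(c,p);return o+d*(z-o[2])/d[2]
def proj(c,X):
    K,A,o=c;u=K@(A.T@(np.array(X)-o));return u[:2]/u[2]
def tri(*cp):
    M=np.zeros((3,3));b=np.zeros(3);L=[]
    for c,p in cp:
        o,d=ray(c,p);P=np.eye(3)-np.outer(d,d);M+=P;b+=P@o;L.append((P,o))
    X=np.linalg.solve(M,b);return X,[float(np.linalg.norm(P@(X-o))) for P,o in L]
def plane_x(c1,pa,pb,c2,qa,qb):  # 3D line from the image lines seen in two views: point, direction
    n1=np.cross(ray(c1,pa)[1],ray(c1,pb)[1]);n2=np.cross(ray(c2,qa)[1],ray(c2,qb)[1])
    d=np.cross(n1,n2);d/=np.linalg.norm(d)
    p=np.linalg.lstsq(np.array([n1,n2,d]),np.array([n1@c1[2],n2@c2[2],0]),rcond=None)[0];return p,d
E
python3 - <<'E'
from h import *
t=cam("top");s=cam("scene")
for n,p,z in(("nose",(322,239),.05),("cap",(402,225),.05),("hub",(182,176),.085),("lend",(183,205),.1),("nest",(130,168),.05),("bottle",(299,259),.07),("cal1",(205,258),.01),("cal2",(275,242),.01)):
    print(n,onz(t,p,z))
print("tri nose,cap",tri((t,(322,239)),(s,(297,262))),tri((t,(402,225)),(s,(373,303))))
a=cv2.imread("pics/top0.png");b=cv2.imread("pics/scene0.png")
A=cv2.resize(a[140:220,110:215],None,fx=3.8,fy=3.8,interpolation=2);B=cv2.resize(a[170:270,285:410],None,fx=3.2,fy=3.2,interpolation=2)
C=cv2.resize(b[135:205,210:305],None,fx=4,fy=4,interpolation=2);D=cv2.resize(b[225:325,280:405],None,fx=2.8,fy=2.8,interpolation=2)
o=np.zeros((600,800,3),np.uint8)
for i,(x,y) in((A,(0,0)),(B,(400,0)),(C,(0,320)),(D,(400,320))):
    i=i[:600-y,:800-x];o[y:y+i.shape[0],x:x+i.shape[1]]=i
cv2.imwrite("pics/crops0.png",o)
E
```

```text
nose [ 0.429  -0.1614  0.05  ]
cap [ 0.4627 -0.3511  0.05  ]
hub [0.5715 0.1627 0.085 ]
lend [0.504 0.156 0.1  ]
nest [0.5954 0.2938 0.05  ]
bottle [ 0.3832 -0.1055  0.07  ]
cal1 [0.3815 0.1192 0.01  ]
cal2 [ 0.421  -0.0515  0.01  ]
tri nose,cap (array([ 0.4279, -0.1618,  0.0416]), [0.0012630851982443076, 0.0012630851982442558]) (array([ 0.463 , -0.3485,  0.0592]), [0.0008304918812952257, 0.0008304918812951429])
```

View pics/crops0.png

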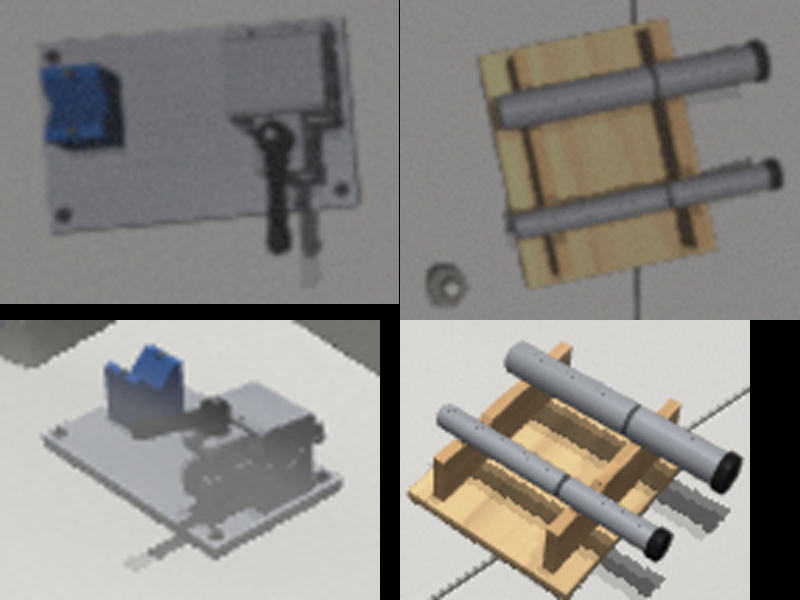

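The crops show the slim tube lower on the rest, nose to the left, heading about 100°. The fixture is turned about 5° and the lever points towards -x (loose). Coarse heights agree with the text, so I'll move over the fixture for a near view.

```bash
cat >> h.py <<'E'
def plan(pos,yaw,n=None,st=None):  # print per-call shifts in tool axes + turn (tool down)
    st=st or robot.observe();p=np.array(st["tool_pos"]);y=st["tool_rot"][2];dp=np.array(pos)-p
    dy=(yaw-y+np.pi)%(2*np.pi)-np.pi;n=n or int(np.ceil(max(np.linalg.norm(dp)/.19,abs(dy)/.55)))
    rp=st["tool_rot"][:2]
    for k in range(n):
        A=R.from_euler("xyz",[rp[0],rp[1],y+dy*k/n]).as_matrix();print("call",k,A.T@dp/n,"turn",round(-dy/n,4))
E
python3 -c "
from h import *
plan((.50,.13,.234),1.66)"
```

```text
call 0 [-0.1296 -0.0614  0.0001] turn 0.3389
call 1 [-0.1426 -0.0149  0.    ] turn 0.3389
call 2 [-0.1395  0.0334 -0.    ] turn 0.3389
```

```bash
python3 -m jog '[[[1,-0.032,-0.015,0,0.085],[1,-0.065,-0.03,0,0.17],[1,-0.1,-0.045,0,0.255],[1,-0.13,-0.061,0,0.34]]]'
python3 -m jog '[[[1,-0.036,-0.004,0,0.085],[1,-0.072,-0.008,0,0.17],[1,-0.108,-0.012,0,0.255],[1,-0.143,-0.015,0,0.34]]]'
python3 -m jog '[[[1,-0.035,0.008,0,0.085],[1,-0.07,0.016,0,0.17],[1,-0.105,0.024,0,0.255],[1,-0.14,0.033,0,0.34],[1,-0.14,0.033,0,0.34]]]'
python3 - <<'E'
from h import *
import pickle
st=robot.observe();i=robot.read_camera("wrist")
pickle.dump((st,i),open("w1.pkl","wb"));cv2.imwrite("pics/w1.png",i[...,::-1]);print(st["tool_pos"],st["tool_rot"],st["time"])
plan((.54,.21,.234),1.66)
E
```

```text
time: 0.43
tool_pos: [0.325, 0.3551, 0.2344]
tool_rot: [-3.141, 0.0, 2.333]
contact_force: [0.7, 0.5, -0.3]
opening: 0.0916
grip_force: 0.0
time: 0.77
tool_pos: [0.4131, 0.2413, 0.2346]
tool_rot: [-3.141, -0.0, 1.993]
contact_force: [-0.3, 0.8, 0.0]
opening: 0.0917
grip_force: 0.0
time: 1.18
tool_pos: [0.5037, 0.1245, 0.2341]
tool_rot: [3.14, 0.002, 1.648]
contact_force: [-1.3, -0.3, 1.0]
opening: 0.0918
grip_force: 0.0
[0.5037 0.1245 0.2341] [3.1404 0.002  1.6477] 1.1833
call 0 [ 0.0799  0.0448 -0.    ] turn -0.0081
```

View pics/w1.png

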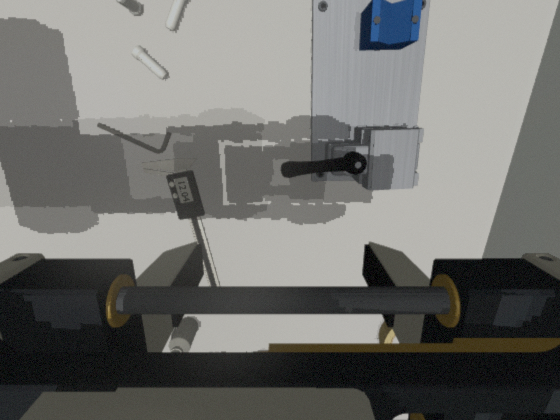

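The wrist view shows the clamp top at about columns 368–421, rows 128–188, the lever end at (289,169), the hub at (354,163) and the blue nest at (393,20). I'll take a second view with a sideways baseline.

```bash
python3 -m jog '[[[1,0.01,0.03,0,0],[1,0.02,0.06,0,0],[1,0.03,0.09,0,-0.01],[1,0.03,0.09,0,-0.01]]]'
python3 - <<'E'
from h import *
import pickle
st=robot.observe();i=robot.read_camera("wrist")
pickle.dump((st,i),open("w2.pkl","wb"));print(st["tool_pos"],st["tool_rot"],st["time"])
j=pickle.load(open("w1.pkl","rb"))[1]
o=np.zeros((600,800,3),np.uint8)
A=cv2.resize(j[0:210,280:440],None,fx=2.5,fy=2.85,interpolation=2)[:600]
B=cv2.resize(i[10:220,190:350],None,fx=2.5,fy=2.85,interpolation=2)[:600]
o[:A.shape[0],:400]=A;o[:B.shape[0],400:]=B
cv2.imwrite("pics/w12.png",o[...,::-1])
E
```

```text
time: 1.57
tool_pos: [0.5902, 0.1694, 0.2331]
tool_rot: [3.141, -0.001, 1.67]
contact_force: [-0.8, -0.4, -0.0]
opening: 0.0914
grip_force: 0.0
[0.5902 0.1694 0.2331] [ 3.1412 -0.001   1.6696] 1.5667
```

View pics/w12.png

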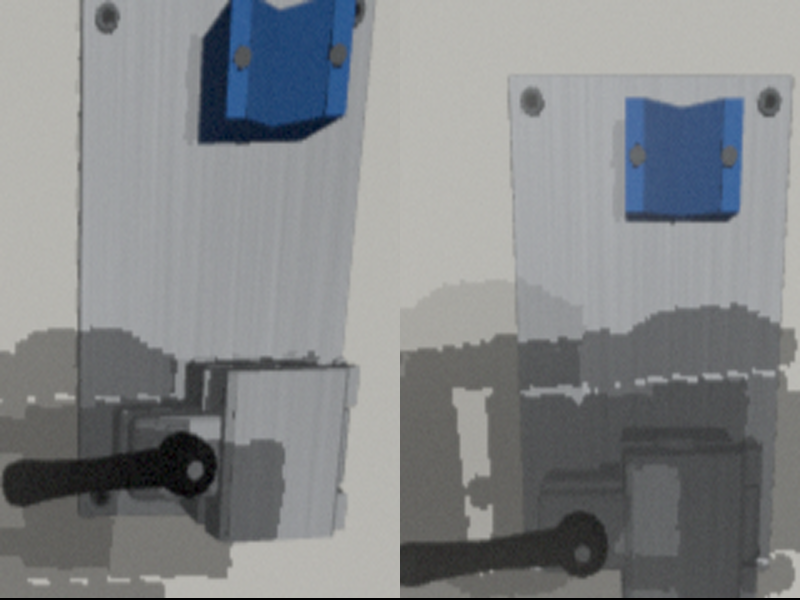

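```bash
python3 - <<'E'
from h import *
import pickle
a=cam("wrist",pickle.load(open("w1.pkl","rb"))[0]);b=cam("wrist",pickle.load(open("w2.pkl","rb"))[0])
ca=lambda x,y:(x/2.5+280,y/2.85);cb=lambda x,y:((x-400)/2.5+190,y/2.85+10)
for n,p,q in(("hub",(195,469),(582,553)),("TL",(228,368),(625,445)),("TR",(350,366),(743,440)),("ns1",(243,57),(637,156)),("ns2",(338,55),(729,156)),("hole",(107,17),(531,101))):
    print(n,*tri((a,ca(*p)),(b,cb(*q))))
print("top z.074 A",[onz(a,ca(*p),.074) for p in((228,368),(350,366),(222,540),(333,535))])
print("top z.074 B",[onz(b,cb(*p),.074) for p in((625,445),(743,440),(622,590))])
pa=[onz(a,ca(*p),.01) for p in((83,0),(79,515))];pb=[onz(b,cb(*p),.01) for p in((509,75),(519,400),(792,76))]
for P in(pa[0]-pa[1],pb[0]-pb[1],pb[0]-pb[2]):print(P,np.linalg.norm(P),np.degrees(np.arctan2(P[1],P[0])))
print(pb)
E
```

```text
hub [0.5724 0.1642 0.0996] [8.774023070455568e-05, 8.774023070464566e-05]
TL [0.5862 0.1973 0.0742] [0.0010725362938128636, 0.0010725362938128946]
TR [0.6345 0.2025 0.0717] [0.0020761618422936875, 0.0020761618422937395]
ns1 [0.5809 0.2949 0.0573] [1.398502707869861e-05, 1.3985027078759891e-05]
ns2 [0.6168 0.2986 0.0564] [3.359970895334464e-05, 3.35997089533983e-05]
hole [0.5327 0.3156 0.0128] [3.968101802562443e-05, 3.968101802569935e-05]
top z.074 A [array([0.5867, 0.1963, 0.074 ]), array([0.6345, 0.2007, 0.074 ]), array([0.5942, 0.1355, 0.074 ]), array([0.6401, 0.141 , 0.074 ])]
top z.074 B [array([0.5857, 0.1982, 0.074 ]), array([0.6332, 0.2047, 0.074 ]), array([0.5897, 0.1436, 0.074 ])]
[-0.0188  0.1944  0.    ] 0.1953112183517146 95.53363429209173
[-0.0112  0.1226  0.    ] 0.12314654129335147 95.20779911954706
[-0.1229 -0.0118  0.    ] 0.12348028484766922 -174.49612788095703
[array([0.5222, 0.3241, 0.01  ]), array([0.5333, 0.2015, 0.01  ]), array([0.6451, 0.336 , 0.01  ])]
```

The fixture is consistent: heading of +y about 95.5°, nest top 57 mm, clamp top 73 mm, origin near (0.6125, 0.169). Next I'll go to the tube, with two views on the way in.

```bash
python3 -c "
from h import *
plan((.51,-.31,.234),1.745)"
```

```text
call 0 [-0.1562 -0.0416 -0.0003] turn -0.0252
call 1 [-0.1551 -0.0455 -0.0003] turn -0.0252
call 2 [-0.1539 -0.0494 -0.0003] turn -0.0252
```

```bash
python3 -m jog '[[[1,-0.039,-0.01,0,-0.006],[1,-0.078,-0.02,0,-0.012],[1,-0.117,-0.03,0,-0.018],[1,-0.156,-0.042,0,-0.025]]]'
python3 -m jog '[[[1,-0.039,-0.012,0,-0.006],[1,-0.078,-0.024,0,-0.012],[1,-0.117,-0.035,0,-0.018],[1,-0.155,-0.045,0,-0.025]]]'
python3 -m jog '[[[1,-0.039,-0.012,0,-0.006],[1,-0.078,-0.024,0,-0.012],[1,-0.117,-0.037,0,-0.018],[1,-0.154,-0.05,0,-0.025],[1,-0.154,-0.05,0,-0.025]]]' | head -3
python3 - <<'E'
from h import *
import pickle
st=robot.observe();i=robot.read_camera("wrist");pickle.dump((st,i),open("w3.pkl","wb"))
E
python3 -m jog '[[[1,0,-0.035,0,0],[1,0,-0.07,0,0],[1,0,-0.09,0,0],[1,0,-0.09,0,0]]]' | head -3
python3 - <<'E'
from h import *
import pickle
st=robot.observe();i=robot.read_camera("wrist");pickle.dump((st,i),open("w4.pkl","wb"))
j=pickle.load(open("w3.pkl","rb"))[1]
o=np.zeros((600,800,3),np.uint8)
o[:300,:800]=cv2.resize(np.hstack([j[:270],i[:270]]),(800,300)) 
o[300:]=0
cv2.imwrite("pics/w34.png",cv2.resize(np.hstack([j[:270],i[:270]]),(800,386-170))[...,::-1]) if 0 else cv2.imwrite("pics/w34.png",np.vstack([j[:270,:],i[:270,:]])[...,::-1])
E
```

```text
time: 1.95
tool_pos: [0.5588, 0.0071, 0.2346]
tool_rot: [-3.141, -0.0, 1.695]
contact_force: [0.6, -0.6, 0.1]
opening: 0.0918
grip_force: 0.0
time: 2.28
tool_pos: [0.5327, -0.1524, 0.235]
tool_rot: [-3.141, -0.001, 1.718]
contact_force: [1.6, -0.1, -0.3]
opening: 0.0921
grip_force: 0.0
time: 2.7
tool_pos: [0.5049, -0.3167, 0.2344]
tool_rot: [-3.14, 0.002, 1.737]
time: 3.08
tool_pos: [0.4157, -0.3249, 0.235]
tool_rot: [-3.14, -0.002, 1.741]
```

View pics/w34.png

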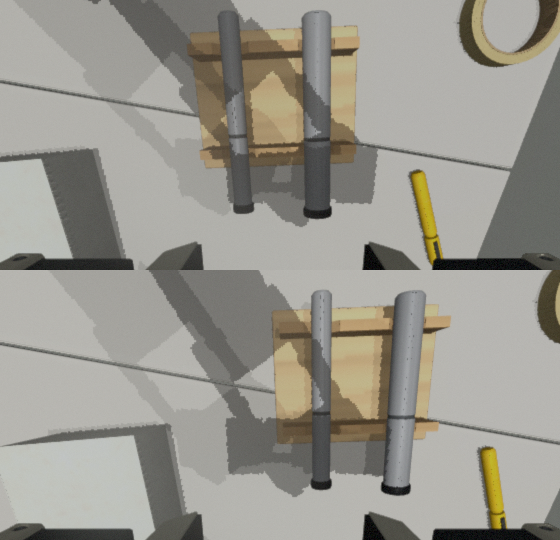

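The views show the slim tube on the left: nose (229,13), groove (237,136), cap (243,209) in the first picture, and nose (321,22), groove (321,142), cap (321,215) in the second. I'll fit the axis lines from the edges.

```bash
cat >> h.py <<'E'
def axisline(img,p0,p1,hw,tol=4):  # edges of a band round p0-p1 (pixels): fitted centre line, half width
    g=cv2.GaussianBlur(img,(3,3),0).astype(float);gx=np.abs(np.diff(g,axis=1)).sum(2);E=([],[])
    for v in range(int(p0[1])+4,int(p1[1])-3):
        c=p0[0]+(p1[0]-p0[0])*(v-p0[1])/(p1[1]-p0[1])
        for k,s in enumerate((-1,1)):
            lo=int(round(c+s*hw-tol));w=gx[v,lo:lo+2*tol+1];j=w.argmax()
            E[k].append((lo+j+.5,v))
    F=[cv2.fitLine(np.array(e,np.float32),cv2.DIST_WELSCH,0,.01,.001).ravel() for e in E]
    x=lambda f,v:f[2]+f[0]/f[1]*(v-f[3])
    f=lambda v:((x(F[0],v)+x(F[1],v))/2,v)
    return f,[ (x(F[1],v)-x(F[0],v))/2 for v in(p0[1],p1[1])]
E
python3 - <<'E'
from h import *
import pickle
(s3,i3),(s4,i4)=[pickle.load(open(f"w{k}.pkl","rb")) for k in(3,4)]
a=cam("wrist",s3);b=cam("wrist",s4)
f3,h3=axisline(i3,(229,16),(242,203),10.5);f4,h4=axisline(i4,(321,26),(321,208),10)
print(h3,h4,f3(16),f3(200),f4(26),f4(200))
p,d=plane_x(a,f3(16),f3(200),b,f4(26),f4(200));d=d*np.sign(d[1])
print("axis",p,d,np.degrees(np.arctan2(d[1],d[0])))
def at(c,q):  # point of the axis seen at pixel q
    o,r=ray(c,q);A=np.array([d,-r]).T;t=np.linalg.lstsq(A,o-p,rcond=None)[0];return p+d*t[0]
for n,v3,v4 in(("nose",11.5,21),("groove",136,142.5),("capend",213,218.5)):
    print(n,at(a,f3(v3)),at(b,f4(v4)))
for f,i,v in((f3,i3,136),(f4,i4,142)):
    x=int(f(v)[0]);print(i[v-8:v+9,x-4:x+5].mean((1,2)).round())
g=(at(a,f3(136))+at(b,f4(142.5)))/2;G=g-d*.047
print("grip",G);plan((G[0],G[1],.12),np.arctan2(d[1],d[0]))
E
```

```text
[np.float32(10.614632), np.float32(9.68338)] [np.float32(10.734787), np.float32(8.873245)] (np.float32(227.88406), 16) (np.float32(242.20343), 200) (np.float32(320.9782), 26) (np.float32(320.5391), 200)
axis [0.3768 0.0782 0.0469] [-0.2022  0.9793 -0.0091] 101.6643863503992
nose [ 0.4248 -0.1545  0.049 ] [ 0.4249 -0.1548  0.0491]
groove [ 0.4484 -0.2687  0.0501] [ 0.4482 -0.2681  0.0501]
capend [ 0.4659 -0.3534  0.0509] [ 0.4657 -0.3528  0.0509]
[133. 132. 133. 133. 131. 131. 109.  83.  77.  78. 106. 129. 133. 134.
 133. 134. 133.]
[142. 133. 128. 117. 106.  99.  97.  84.  60.  52.  54.  67.  80.  78.
  76.  76.  77.]
grip [ 0.4578 -0.3144  0.0505]
call 0 [0.0036 0.0414 0.1152] turn -0.033
```

```bash
python3 -m jog '[[[0.3,0.001,0.013,0.03,-0.01],[0.3,0.002,0.027,0.06,-0.02],[0.3,0.0035,0.041,0.09,-0.033],[0.3,0.0035,0.041,0.115,-0.033],[0.3,0.0035,0.041,0.115,-0.033]]]'
python3 -c "
from h import *
plan((.4578,-.3144,.039),np.radians(101.5))"
```

```text
time: 3.55
tool_pos: [0.4579, -0.3122, 0.1147]
tool_rot: [-3.136, -0.008, 1.778]
contact_force: [-1.2, 1.3, -0.8]
opening: 0.0634
grip_force: 0.0
call 0 [-0.0028 -0.0002  0.0757] turn 0.0062
```

```bash
python3 -m jog '[[[0.3,-0.002,0,0.025,0],[0.3,-0.002,0,0.05,0],[0.3,-0.002,0,0.07,0],[0.3,-0.002,0,0.079,0],[0.3,-0.002,0,0.079,0]]]'
python3 -m jog '[[[0.3,0,0,0,0]]]'
```

```text
time: 3.97
tool_pos: [0.459, -0.3171, 0.04]
tool_rot: [-3.14, -0.002, 1.776]
contact_force: [-0.5, 0.2, 1.0]
opening: 0.0593
grip_force: 0.0
time: 4.05
tool_pos: [0.4599, -0.3182, 0.0418]
tool_rot: [3.141, 0.001, 1.775]
contact_force: [-0.4, 0.9, -0.4]
opening: 0.0596
grip_force: 0.0
```

```bash
python3 -m jog '[[[-0.2,0,0,0,0],[-0.4,0,0,0,0],[-0.7,0,0,0,0],[-0.7,0,0,0,0],[-0.7,0,0,0,0]]]' 25
python3 -m jog '[[[-0.7,0,0,0,0],[-0.7,0,0,0,0],[-0.7,0,0,0,0]]]' 25
```

```text
time: 4.47
tool_pos: [0.4593, -0.3184, 0.0412]
tool_rot: [3.141, 0.001, 1.775]
contact_force: [-0.6, 0.4, -0.2]
opening: 0.0311
grip_force: 0.0
time: 4.72
tool_pos: [0.4589, -0.3183, 0.0408]
tool_rot: [-3.141, -0.0, 1.775]
contact_force: [-2.9, 0.4, 2.4]
opening: 0.0191
grip_force: 25.0
```

Tube gripped (opening 19 mm, 25 N). I'll lift it and carry it to a stage in front of the clamp.

```bash
python3 -m jog '[[[-0.7,0,0,-0.015,0],[-0.7,0,0,-0.04,0],[-0.7,0,0,-0.07,0],[-0.7,0,0,-0.09,0],[-0.7,0,0,-0.09,0]]]' 25
python3 -c "
from h import *
plan((.635,-.067,.13),np.radians(95.5),3)"
```

```text
time: 5.13
tool_pos: [0.4611, -0.3198, 0.135]
tool_rot: [3.137, 0.006, 1.775]
contact_force: [1.1, -0.9, -0.9]
opening: 0.019
grip_force: 25.0
call 0 [0.0708 0.0738 0.0016] turn 0.036
call 1 [0.0734 0.0712 0.0016] turn 0.036
call 2 [0.0759 0.0686 0.0015] turn 0.036
```

```bash
python3 -m jog '[[[-0.7,0.015,0.015,0,0.009],[-0.7,0.035,0.037,0,0.018],[-0.7,0.055,0.056,0,0.027],[-0.7,0.071,0.074,0,0.036]]]' 25
python3 -m jog '[[[-0.7,0.02,0.02,0,0.009],[-0.7,0.038,0.037,0,0.018],[-0.7,0.056,0.055,0,0.027],[-0.7,0.073,0.071,0,0.036]]]' 25
python3 -m jog '[[[-0.7,0.02,0.02,0,0.009],[-0.7,0.04,0.037,0,0.018],[-0.7,0.06,0.055,0,0.027],[-0.7,0.076,0.069,0,0.036],[-0.7,0.076,0.069,0,0.036]]]' 25
python3 -m jog '[[[-0.7,0,0,0,0],[-0.7,0,0,0,0]]]' 25|head -3
python3 - <<'E'
from h import *
import pickle
st=robot.observe();i=robot.read_camera("wrist");pickle.dump((st,i),open("w5.pkl","wb"))
t=robot.read_camera("top")
print(st["tool_pos"],st["tool_rot"],robot.observe()["tool_pos"])
cv2.imwrite("pics/w5.png",cv2.resize(i[0:270,140:420],None,fx=2,fy=2,interpolation=2)[...,::-1])
E
```

```text
time: 5.47
tool_pos: [0.5173, -0.2321, 0.1297]
tool_rot: [-3.141, -0.001, 1.738]
contact_force: [-0.2, -0.3, 0.2]
opening: 0.0194
grip_force: 25.0
time: 5.8
tool_pos: [0.5754, -0.1483, 0.1295]
tool_rot: [-3.141, -0.001, 1.703]
contact_force: [0.5, 0.4, -0.5]
opening: 0.0192
grip_force: 25.0
time: 6.22
tool_pos: [0.6347, -0.0616, 0.1292]
tool_rot: [-3.141, -0.002, 1.67]
contact_force: [-0.8, 0.2, -0.8]
opening: 0.0194
grip_force: 25.0
time: 6.38
tool_pos: [0.6327, -0.0657, 0.1297]
tool_rot: [-3.14, -0.0, 1.667]
[ 0.6327 -0.0657  0.1297] [-3.1398 -0.0003  1.6671] [ 0.6328 -0.0664  0.1302]
```

View pics/w5.png

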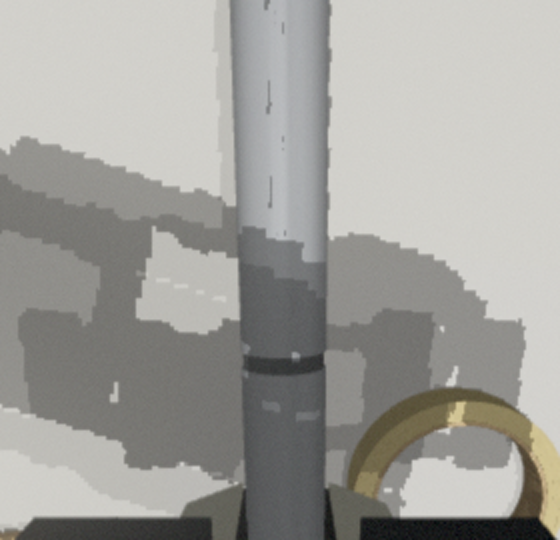

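The tube sits straight between the fingers, with the groove at crop (284,365), i.e. pixel (282,182). The nose and clamp are out of view here, so I'll compute the tube in the tool frame and compare it with the fixture measured by the same camera.

```bash
python3 - <<'E'
from h import *
import pickle
s,i=pickle.load(open("w5.pkl","rb"));m=robot.camera_model("wrist");M=m["mount"];K=m["camera_matrix"]
c=(K,M[:3,:3],M[:3,3])   # camera in tool frame
for lo,hi in((2,105),(120,175),(190,235)):
    x=lambda v:280.5+2.7*v/240
    f,h=axisline(i,(x(lo),lo),(x(hi),hi),24.5-(lo+hi)/2*.0165,4);v=(lo+hi)/2
    o,r=ray(c,f(v));hw=(h[0]+h[1])/2
    # depth from width: half angle
    rl=ray(c,(f(v)[0]-hw,v))[1];ang=np.arcsin(np.linalg.norm(np.cross(r,rl)));D=.010/np.sin(ang)
    print(v,f(v)[0],hw,"by width",o+r*D,"on z=-.0095",onz(c,f(v),-.0095))
print("groove",onz(c,(282.5,182.5),-.0095))
st=robot.observe();print(st["tool_pos"],st["tool_rot"],st["time"])
E
```

```text
53.5 280.02594 24.160034 by width [ 0.1047 -0.0001 -0.0099] on z=-.0095 [ 0.1047 -0.0001 -0.0095]
147.5 281.06503 21.950653 by width [ 0.066   0.0003 -0.0085] on z=-.0095 [ 0.0661  0.0003 -0.0095]
212.5 281.75928 20.740715 by width [ 0.0351  0.0006 -0.0096] on z=-.0095 [ 0.0351  0.0006 -0.0095]
groove [ 0.0499  0.0009 -0.0095]
[ 0.6328 -0.0664  0.1302] [-3.1406 -0.0001  1.6657] 6.4833
```

The tube in the tool frame is: groove x = 0.050, y ≈ 0, turned +0.01 rad, z = -0.0095. The fixture estimates spread by about 2.5 mm, so I'll take two high views either side of the clamp to refine the bore axis.

```bash
python3 -c "
from h import *
plan((.545,.13,.234),1.657,2)"
```

```text
call 0 [ 0.1019 -0.0344 -0.0518] turn 0.0044
call 1 [ 0.1018 -0.0349 -0.0518] turn 0.0044
```

```bash
python3 -m jog '[[[-0.7,0,-0.01,-0.03,0],[-0.7,0,-0.03,-0.065,0],[-0.7,0.015,-0.05,-0.09,0.005],[-0.7,0.045,-0.065,-0.104,0.009],[-0.7,0.08,-0.069,-0.104,0.009]]]' 25|head -2
python3 -m jog '[[[-0.7,0.035,0,0,0],[-0.7,0.07,0,0,0],[-0.7,0.105,0,0,0],[-0.7,0.124,0,0,0],[-0.7,0.124,0,0,0]]]' 25|head -2
python3 -m jog '[[[-0.7,0,0,0,0],[-0.7,0,0,0,0]]]' 25|head -3
python3 - <<'E'
from h import *
import pickle
st=robot.observe();i=robot.read_camera("wrist");pickle.dump((st,i),open("w6.pkl","wb"))
E
python3 -m jog '[[[-0.7,0,0.035,0,0],[-0.7,0,0.075,0,0],[-0.7,0,0.11,0,0],[-0.7,0,0.14,0,0],[-0.7,0,0.14,0,0]]]' 25|head -2
python3 -m jog '[[[-0.7,0,0,0,0],[-0.7,0,0,0,0]]]' 25|head -3
python3 - <<'E'
from h import *
import pickle
st=robot.observe();i=robot.read_camera("wrist");pickle.dump((st,i),open("w7.pkl","wb"))
j=pickle.load(open("w6.pkl","rb"))[1]
cv2.imwrite("pics/w67.png",np.hstack([cv2.resize(j[:220,290:480],(400,572),interpolation=2),cv2.resize(i[:220,120:310],(400,572),interpolation=2)])[...,::-1])
E
```

```text
time: 6.9
tool_pos: [0.5565, 0.0055, 0.2388]
time: 7.32
tool_pos: [0.5454, 0.1339, 0.2349]
time: 7.48
tool_pos: [0.5463, 0.1298, 0.2347]
tool_rot: [-3.142, 0.001, 1.657]
time: 7.95
tool_pos: [0.69, 0.1408, 0.2316]
time: 8.12
tool_pos: [0.6854, 0.1418, 0.2341]
tool_rot: [-3.14, 0.0, 1.656]
```

View pics/w67.png

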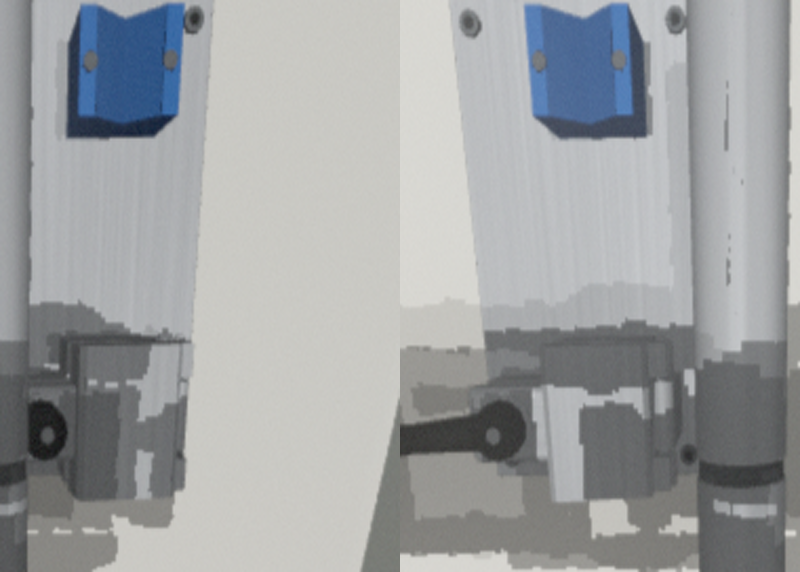

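Both views show the clamp top: left panel columns 78–180, right panel 541–655, rows 346–500. The nest screws are at (91,61) and (170,60) in the left panel, (539,61) and (619,60) in the right. The hub is at (47,436) and (492,436).

```bash
python3 - <<'E'
from h import *
import pickle
s6,s7=[pickle.load(open(f"w{k}.pkl","rb"))[0] for k in(6,7)]
a=cam("wrist",s6);b=cam("wrist",s7);k=190/400;kv=220/572
ca=lambda x,y:(x*k+290,y*kv);cb=lambda x,y:((x-400)*k+120,y*kv)
P={}
for n,p,q in(("hub",(47,436),(492,436)),("ns1",(91,61),(539,61)),("ns2",(170,60),(619,60)),("nfl",(79,115),(533,117)),("nfr",(177,116),(632,115)),("BL",(77,499),(553,501)),("BR",(174,496),(655,497)),("TL",(79,346),(541,347)),("TR",(182,343),(651,345))):
    P[n],e=tri((a,ca(*p)),(b,cb(*q)));print(n,P[n],e[0])
y=np.radians(5.5);X=np.array([np.cos(y),np.sin(y)]);Y=np.array([-X[1],X[0]])
def o(*ns,fx,fy):
    m=np.mean([P[n][:2] for n in ns],0);return m-X*fx-Y*fy
print("nest screws",o("ns1","ns2",fx=0,fy=.130),"nest front",o("nfl","nfr",fx=0,fy=.112))
print("clamp",o("BL","BR","TL","TR",fx=0,fy=0),"front",o("BL","BR",fx=0,fy=-.03),"back",o("TL","TR",fx=0,fy=.03),"hub",o("hub",fx=-.044,fy=0))
print(s6["tool_pos"],s7["tool_pos"])
E
```

```text
hub [0.5723 0.1639 0.0998] 0.00011004159917552908
ns1 [0.5811 0.2952 0.0566] 3.927368281548837e-05
ns2 [0.6168 0.2988 0.0555] 2.0726396861902866e-05
nfl [0.5781 0.2769 0.0563] 0.00027766535909325726
nfr [0.6232 0.2811 0.0552] 0.0001932377304415549
BL [0.5927 0.1356 0.0762] 0.0002726447845163585
BR [0.6422 0.1398 0.0703] 8.279481621141776e-05
TL [0.5863 0.195  0.0734] 9.379517134327805e-05
TR [0.6369 0.1998 0.0657] 0.00030176417301267384
nest screws [0.6114 0.1676] nest front [0.6114 0.1675]
clamp [0.6145 0.1675] front [0.6146 0.1676] back [0.6145 0.1675] hub [0.6161 0.1681]
[0.5463 0.1298 0.2347] [0.6854 0.1418 0.2341]
```

The nest and plate agree on origin (0.6114, 0.1676). The clamp top is shifted +3 mm because the loose cap tilts about its hinge, and the hub is shifted further, as expected. So the mouth is at about (0.6144, 0.1377). I'll go back and stage there.

```bash
python3 -c "
from h import *
plan((.6323,-.0566,.10),1.657,2)"
```

```text
call 0 [-0.0968 -0.0348  0.0675] turn -0.0002
call 1 [-0.0967 -0.0348  0.0675] turn -0.0002
```

```bash
python3 -m jog '[[[-0.7,-0.035,-0.01,0,0],[-0.7,-0.075,-0.025,0,0],[-0.7,-0.11,-0.04,0,0],[-0.7,-0.145,-0.05,0,0],[-0.7,-0.165,-0.06,0.02,0]]]' 25|head -2
python3 -m jog '[[[-0.7,-0.02,-0.005,0.03,0],[-0.7,-0.0285,-0.0096,0.06,0],[-0.7,-0.0285,-0.0096,0.09,0],[-0.7,-0.0285,-0.0096,0.115,0],[-0.7,-0.0285,-0.0096,0.115,0]]]' 25|head -2
python3 -m jog '[[[-0.7,0,0,0,0],[-0.7,0,0,0,0]]]' 25|head -3
python3 -c "
from h import *
plan((.6323,-.0566,.0427),1.657)"
```

```text
time: 8.58
tool_pos: [0.6406, -0.0304, 0.2201]
time: 9.0
tool_pos: [0.6292, -0.0554, 0.0956]
time: 9.17
tool_pos: [0.6341, -0.0556, 0.1023]
tool_rot: [3.138, 0.001, 1.658]
call 0 [-0.0008 -0.002   0.0596] turn 0.001
```

```bash
python3 -m jog '[[[-0.7,0,-0.001,0.025,0],[-0.7,0,-0.001,0.045,0],[-0.7,0,-0.001,0.058,0],[-0.7,0,-0.001,0.058,0],[-0.7,0,-0.001,0.058,0]]]' 25|sed -n 1,4p
for k in 1 2 3; do python3 -m jog '[[[-0.7,0,0,0,0]]]' 25|sed -n 2,3p; done
python3 - <<'E'
from h import *
plan((.6323,-.0566,.0427),1.657)
s=robot.read_camera("scene");cv2.imwrite("pics/s8.png",s[...,::-1])
st=robot.observe();A=R.from_euler("xyz",st["tool_rot"]).as_matrix()
for n,x in(("nose",.165),("groove",.05),("cap",-.035)):
    X=st["tool_pos"]+A@[x,.0008-.0095*(x-.03),-.0095];print(n,X,proj(cam("scene"),X),proj(cam("top"),X))
E
```

```text
time: 9.58
tool_pos: [0.6331, -0.0556, 0.0435]
tool_rot: [3.139, 0.001, 1.658]
contact_force: [-0.2, 0.1, 0.3]
tool_pos: [0.6337, -0.0558, 0.0442]
tool_rot: [3.138, 0.001, 1.658]
tool_pos: [0.6336, -0.0558, 0.044]
tool_rot: [3.138, 0.001, 1.658]
tool_pos: [0.6332, -0.0558, 0.0434]
tool_rot: [3.139, 0.001, 1.658]
call 0 [-0.0007 -0.0009  0.0007] turn 0.0009
nose [0.6181 0.1086 0.0524] [289.2502 172.5188] [208.186  158.7733]
groove [ 0.6291 -0.0059  0.0525] [319.4883 190.515 ] [256.434  154.4309]
cap [ 0.6373 -0.0905  0.0525] [344.1939 205.2185] [291.9686 151.2327]
```

```bash
python3 -m jog '[[[-0.7,0.008,-0.001,0.0007,0],[-0.7,0.016,-0.001,0.0007,0],[-0.7,0.024,-0.001,0.0007,0],[-0.7,0.028,-0.001,0.0007,0],[-0.7,0.028,-0.001,0.0007,0]]]' 25|sed -n 1,4p
python3 -m jog '[[[-0.7,0.002,0,0,0],[-0.7,0.004,0,0,0],[-0.7,0.006,0,0,0],[-0.7,0.008,0,0,0],[-0.7,0.01,0,0,0]]]' 25
python3 -m jog '[[[-0.7,0,0,0,0],[-0.7,0,0,0,0]]]' 25|sed -n 1,4p
```

```text
time: 10.3
tool_pos: [0.6286, -0.0262, 0.041]
tool_rot: [-3.141, -0.0, 1.659]
contact_force: [0.5, -0.2, -1.3]
time: 10.72
tool_pos: [0.628, -0.0178, 0.041]
tool_rot: [3.142, -0.0, 1.657]
contact_force: [0.6, 0.4, -0.5]
opening: 0.0192
grip_force: 25.0
time: 10.88
tool_pos: [0.6279, -0.0177, 0.041]
tool_rot: [3.142, -0.0, 1.658]
contact_force: [-0.8, 0.8, -1.3]
```

```bash
python3 -m jog '[[[-0.7,0.004,0,-0.0007,0],[-0.7,0.008,0,-0.0007,0],[-0.7,0.012,0,-0.0007,0],[-0.7,0.016,0,-0.0007,0],[-0.7,0.02,0,-0.0007,0]]]' 25
python3 -m jog '[[[-0.7,0.004,0,0,0],[-0.7,0.008,0,0,0],[-0.7,0.012,0,0,0],[-0.7,0.016,0,0,0],[-0.7,0.02,0,0,0]]]' 25
```

```text
time: 11.3
tool_pos: [0.6262, 0.0026, 0.0417]
tool_rot: [3.141, -0.0, 1.658]
contact_force: [-0.6, -0.9, -0.7]
opening: 0.0189
grip_force: 25.0
time: 11.72
tool_pos: [0.6245, 0.0224, 0.0417]
tool_rot: [3.142, -0.0, 1.658]
contact_force: [-0.8, 0.2, -1.2]
opening: 0.0193
grip_force: 25.0
```

Sliding freely, with forces under 2 N. I'll continue to about 8 mm short.

```bash
python3 -m jog '[[[-0.7,0.006,0,0,0],[-0.7,0.012,0,0,0],[-0.7,0.018,0,0,0],[-0.7,0.024,0,0,0],[-0.7,0.03,0,0,0]]]' 25|sed -n 1,4p
python3 -m jog '[[[-0.7,0.006,0,0,0],[-0.7,0.012,0,0,0],[-0.7,0.018,0,0,0],[-0.7,0.024,0,0,0],[-0.7,0.028,0,0,0]]]' 25|sed -n 1,4p
python3 -m jog '[[[-0.7,0,0,0,0],[-0.7,0,0,0,0]]]' 25|sed -n 1,4p
python3 - <<'E'
from h import *
import pickle
st=robot.observe();i=robot.read_camera("wrist");pickle.dump((st,i),open("w8.pkl","wb"))
cv2.imwrite("pics/w8.png",np.hstack([cv2.resize(i[:250,170:400],(575,600),interpolation=2)])[...,::-1])
plan((.618,.0879,.0417),1.657)
E
```

```text
time: 12.13
tool_pos: [0.6218, 0.0526, 0.0417]
tool_rot: [3.142, -0.0, 1.658]
contact_force: [0.1, -1.0, -1.0]
time: 12.55
tool_pos: [0.6193, 0.0806, 0.0417]
tool_rot: [-3.141, -0.0, 1.658]
contact_force: [-0.9, -0.6, -1.3]
time: 12.72
tool_pos: [0.6193, 0.0801, 0.0417]
tool_rot: [-3.142, -0.0, 1.658]
contact_force: [-1.0, 0.9, 0.6]
call 0 [ 0.0081 -0.0007 -0.    ] turn 0.0009
```

View pics/w8.png

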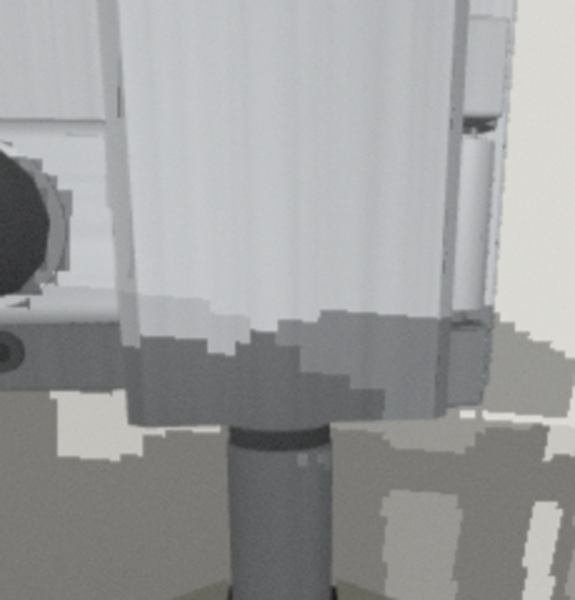

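Groove crop rows 427–450 sit at the cap's front edge (row 425 left, 415 right). The tube is in straight with a few mm to go. I'll work out the remaining distance from this picture, with the groove seen on the tube's top surface.

```bash
python3 - <<'E'
from h import *
import pickle
s,i=pickle.load(open("w8.pkl","rb"));c=cam("wrist",s)
px=lambda x,y:(170+x*.4,y/2.4)
Y=np.array([-np.sin(np.radians(5.5)),np.cos(np.radians(5.5))]);m=np.array([.6143,.1377])
for n,p,z in(("BL",(130,425),.0762),("BR",(445,415),.0703)):
    X=onz(c,px(*p),z);print(n,X,"along Y from mouth",(X[:2]-m)@Y)
col=int(px(280,0)[0]);print(i[168:196,col-6:col+7].mean((1,2)).round())
s5,i5=pickle.load(open("w5.pkl","rb"));print(i5[168:196,276:289].mean((1,2)).round())
zt=s["tool_pos"][2]+.0193
for r in(177.5,182.5,187.5):
    X=onz(c,(col,r),zt);print(r,X,(X[:2]-m)@Y)
E
```

```text
BL [0.5921 0.1356 0.0762] along Y from mouth 2.38816558834469e-05
BR [0.6414 0.1404 0.0703] along Y from mouth 9.758957588002436e-05
[104. 104. 104. 103. 103. 103. 103. 103. 103. 101.  99.  83.  64.  60.
  60.  60.  60.  60.  60.  66.  89.  98. 100. 101. 100. 100. 100. 100.]
[ 96.  97.  96.  96.  96.  96.  96.  97. 106. 109. 106.  77.  64.  58.
  57.  55.  56.  56.  58.  70.  90.  94.  95.  94.  94.  93.  95.  94.]
177.5 [0.6153 0.1343 0.061 ] -0.003477064229844855
182.5 [0.6155 0.1321 0.061 ] -0.005696091942587061
187.5 [0.6157 0.1299 0.061 ] -0.00793715045914978
```

The remaining distance is 6.0 mm by the picture and 6.1 by the pose.

```bash
python3 -m jog '[[[-0.7,0.0015,0,0,0],[-0.7,0.003,0,0,0],[-0.7,0.0045,0,0,0],[-0.7,0.006,0,0,0],[-0.7,0.006,0,0,0]]]' 25|sed -n 1,4p
python3 -m jog '[[[-0.7,0,0,0,0],[-0.7,0,0,0,0]]]' 25|sed -n 1,4p
python3 - <<'E'
from h import *
import pickle
st=robot.observe();i=robot.read_camera("wrist");pickle.dump((st,i),open("w9.pkl","wb"))
Y=np.array([-np.sin(np.radians(5.5)),np.cos(np.radians(5.5))]);m=np.array([.6143,.1377])
c=cam("wrist",st);X=onz(c,(282,183.3),st["tool_pos"][2]+.0193);print("groove by pose",X,(X[:2]-m)@Y)
print(i[168:210,276:289].mean((1,2)).round())
E
```

```text
time: 13.18
tool_pos: [0.6189, 0.0859, 0.0418]
tool_rot: [3.142, -0.0, 1.658]
contact_force: [-0.7, -1.1, 0.6]
time: 13.35
tool_pos: [0.6189, 0.0859, 0.0417]
tool_rot: [-3.142, -0.0, 1.658]
contact_force: [-1.6, 0.0, -0.5]
groove by pose [0.615  0.1375 0.061 ] -0.0002780496518881227
[104. 104. 103. 103. 103. 104. 103. 103. 103. 103. 103. 103. 103. 102.
 102. 102. 102. 102. 102. 102. 102. 102. 103. 113. 119. 107. 101. 100.
 100.  99.  99.  99.  99.  99.  99.  98.  99.  99.  98.  99.  99.  99.]
```

Groove level within 0.3 mm. I'll lower it a touch, release and rise.

```bash
python3 -m jog '[[[-0.7,0,0,0.0005,0],[-0.5,0,0,0.0005,0],[-0.3,0,0,0.0005,0],[-0.1,0,0,0.0005,0],[0.1,0,0,0.0005,0]]]' 
python3 -m jog '[[[0.2,0,0,0,0],[0.2,0,0,0,0],[0.2,0,0,-0.01,0],[0.2,0,0,-0.03,0],[0.2,0,0,-0.06,0]]]'
python3 -m jog '[[[0.2,0,0,-0.04,0],[0.2,0,0,-0.08,0],[0.2,-0.02,0,-0.115,0],[0.2,-0.05,0,-0.115,0],[0.2,-0.05,0,-0.115,0]]]'|sed -n 1,4p
python3 -m jog '[[[0.2,0,0,0,0],[0.2,0,0,0,0]]]'|sed -n 1,3p
python3 - <<'E'
from h import *
import pickle
st=robot.observe();i=robot.read_camera("wrist");pickle.dump((st,i),open("w10.pkl","wb"))
c=cam("wrist",st);print(st["tool_pos"],st["tool_rot"])
d=(i.max(2)<60).astype(np.uint8);d[235:]=0
n,l,S,C=cv2.connectedComponentsWithStats(d)
for k in range(1,n):
    if S[k,4]>60:
        pts=np.argwhere(l==k)[:,::-1];lft=pts[pts[:,0]<=pts[:,0].min()+6].mean(0)
        print(S[k],C[k],"left end px",lft,"z.1:",onz(c,lft,.10))
m=np.array([.6143,.1377]);Y=np.array([-.0958,.9954])
col=round(proj(c,[.615,.13,.061])[0]);r0=round(proj(c,[.6135,.1377,.061])[1]);print(col,r0)
for r in range(r0-8,r0+14):print(r,i[r,col-4:col+5].mean().round(),round(1000*float((onz(c,(col,r),.0605)[:2]-m)@Y),1),end="; ")
E
```

```text
time: 13.82
tool_pos: [0.6191, 0.0856, 0.0413]
tool_rot: [3.141, -0.0, 1.658]
contact_force: [0.1, -0.2, 0.1]
opening: 0.0381
grip_force: 0.0
time: 14.23
tool_pos: [0.6173, 0.0857, 0.1]
tool_rot: [-3.136, -0.0, 1.658]
contact_force: [1.1, -0.5, -0.3]
opening: 0.055
grip_force: 0.0
time: 14.65
tool_pos: [0.6249, 0.0317, 0.2202]
tool_rot: [3.135, 0.003, 1.655]
contact_force: [-1.0, 0.1, -0.1]
time: 14.82
tool_pos: [0.6228, 0.0361, 0.2161]
tool_rot: [-3.141, -0.001, 1.657]
[0.6228 0.0361 0.2161] [-3.1409 -0.0006  1.6572]
[  59   85   45   99 1135] [ 82.2018 130.563 ] left end px [ 63.1571 122.5286] z.1: [0.4335 0.0931 0.1   ]
[273 168  22  11 197] [283.6091 173.4822] left end px [276.0492 173.4426] z.1: [0.6153 0.0654 0.1   ]
282 89
81 180.0 7.2; 82 179.0 6.4; 83 180.0 5.5; 84 179.0 4.6; 85 179.0 3.8; 86 178.0 2.9; 87 159.0 2.0; 88 110.0 1.2; 89 91.0 0.3; 90 99.0 -0.6; 91 107.0 -1.5; 92 143.0 -2.4; 93 167.0 -3.2; 94 172.0 -4.1; 95 171.0 -5.0; 96 172.0 -5.9; 97 171.0 -6.8; 98 171.0 -7.7; 99 167.0 -8.6; 100 167.0 -9.4; 101 170.0 -10.3; 102 171.0 -11.2;
```

The groove's back edge sits 2.3 mm before the face after release, so it is level. Next, the lever angle.

```bash
python3 - <<'E'
from h import *
import pickle
s1,i1=pickle.load(open("w1.pkl","rb"));s10,i10=pickle.load(open("w10.pkl","rb"))
a=cam("wrist",s1);b=cam("wrist",s10)
def lever(i,c,g):  # dark blob near guess
    d=((i.max(2)<75)&(i.max(2).astype(int)-i.min(2)<25)).astype(np.uint8);d=cv2.morphologyEx(d,cv2.MORPH_OPEN,np.ones((5,5)))
    n,l,S,C=cv2.connectedComponentsWithStats(d);out=[]
    for k in range(1,n):
        if 250<S[k,4]<6000 and np.hypot(*(C[k]-g))<60:
            p=np.argwhere(l==k)[:,::-1];x0=p[:,0].min();e=p[p[:,0]<x0+14];cy=(e[:,1].min()+e[:,1].max())/2
            out.append((S[k],(x0+6.5,cy)))
    return out
for n,i,c in(("w1",i1,a),("w10",i10,b)):
    g=proj(c,[.535,.16,.1]);print(n,g,lever(i,c,g))
L=lever(i1,a,proj(a,[.535,.16,.1]));M=lever(i10,b,proj(b,[.535,.16,.1]))
X=onz(a,L[0][1],.105);print("w1 end z.105",X)
if M: print("tri",tri((a,L[0][1]),(b,M[0][1])))
hub=np.array([.5723,.1639]);v=X[:2]-hub;print(np.hypot(*v),np.degrees(np.arctan2(v[1],v[0])),"angle",np.arctan2(v[1],v[0])%(2*np.pi)-np.radians(95.5))
E
```

```text
w1 [317.8063 166.187 ] [(array([ 281,  151,   88,   36, 1565], dtype=int32), (np.float64(287.5), np.float64(169.0)))]
w10 [183.6564  46.0886] [(array([197,  40,  48,  22, 508], dtype=int32), (np.float64(203.5), np.float64(47.5)))]
w1 end z.105 [0.5068 0.1561 0.105 ]
tri (array([0.5227, 0.1576, 0.047 ]), [0.018394989205836168, 0.018394989205836293])
0.06595396239380143 -173.18772615709713 angle 1.5936998260413502
```

The lever end is at (0.507, 0.156), angle 1.59 rad, 66 mm from the hub as given. I'll straddle the bar at a 52 mm radius with the tool turned along it.

```bash
python3 -c "
from h import *
plan((.5207,.1577,.19),3.26,4)"
```

```text
call 0 [ 0.0324 -0.0228  0.0065] turn -0.4005
call 1 [ 0.0387 -0.0083  0.0065] turn -0.4005
call 2 [0.0389 0.0074 0.0065] turn -0.4005
call 3 [0.0329 0.022  0.0064] turn -0.4005
```

```bash
python3 -m jog '[[[0,0.008,-0.006,0,-0.1],[0,0.016,-0.012,0,-0.2],[-0.1,0.024,-0.018,0,-0.3],[-0.2,0.032,-0.023,0,-0.4]]]'|sed -n 1,3p
python3 -m jog '[[[-0.3,0.01,-0.002,0,-0.1],[-0.3,0.02,-0.004,0,-0.2],[-0.3,0.03,-0.006,0,-0.3],[-0.3,0.039,-0.008,0,-0.4]]]'|sed -n 1,3p
python3 -m jog '[[[-0.3,0.01,0.002,0,-0.1],[-0.3,0.02,0.004,0,-0.2],[-0.3,0.03,0.006,0,-0.3],[-0.3,0.039,0.008,0,-0.4]]]'|sed -n 1,3p
python3 -m jog '[[[-0.3,0.009,0.005,0,-0.1],[-0.3,0.017,0.011,0,-0.2],[-0.3,0.025,0.016,0,-0.3],[-0.3,0.033,0.022,0.025,-0.4],[-0.3,0.033,0.022,0.025,-0.4]]]'|sed -n 1,3p
python3 -m jog '[[[-0.3,0,0,0,0],[-0.3,0,0,0,0]]]'
python3 - <<'E'
from h import *
import pickle
st=robot.observe();i=robot.read_camera("wrist");pickle.dump((st,i),open("w11.pkl","wb"))
plan((.5207,.1577,.086),3.26);c=cam("wrist",st)
for X in((.5723,.1639,.1),(.5207,.1577,.1),(.5068,.1561,.105)):print(proj(c,X))
cv2.imwrite("pics/w11.png",i[...,::-1])
E
```

```text
time: 15.2
tool_pos: [0.5967, 0.0672, 0.2155]
tool_rot: [-3.14, -0.001, 2.064]
time: 15.53
tool_pos: [0.5713, 0.098, 0.2155]
tool_rot: [-3.141, -0.001, 2.464]
time: 15.87
tool_pos: [0.546, 0.1288, 0.2156]
tool_rot: [-3.141, -0.002, 2.864]
time: 16.28
tool_pos: [0.5182, 0.1594, 0.1876]
tool_rot: [3.141, -0.007, -3.019]
time: 16.45
tool_pos: [0.5218, 0.1579, 0.1916]
tool_rot: [-3.142, -0.0, -3.028]
contact_force: [0.9, 0.6, -0.1]
opening: 0.0323
grip_force: 0.0
call 0 [0.0015 0.0002 0.1059] turn -0.0043
[281.4188 266.7931]
[281.0075 210.672 ]
[280.9448 195.9855]
```

```bash
python3 - <<'E'
import pickle,numpy as np
i=pickle.load(open("w11.pkl","rb"))[1].max(2)
for r in(185,192,200,210,220,230,240):print(r,i[r,250:316:3])
E
```

```text
185 [109 108 107 110 112 108 108 107 109 125 107 107 105 107 125 130 128 129
 127 105 105 104]
192 [130 133 130 128 127 129 128 129  48  43  39  35  44  89 128 128 129 129
 128 130 128 128]
200 [133 102 101  97  97  88  96  93  39  42  42  43  32  36  85  79  86  78
  76  78  75  75]
210 [131 112  91  47  54 104 106  88  45  38  38  37  33  65  82  84 102 103
 107 106 109 105]
220 [127 106 108 107 110 107  96  71  62  28  31  31  40  61  69  67 105 108
 105 105 104 106]
230 [129 108 108 106 107 105  87  77  78  41  39  30  31  78  83  76 105 103
 105 102 102 104]
240 [131 146 105  83  83  84  94 105  83  32  35  37  32  72 103  98  81  81
  85  84 104 106]
```

The bar is centred between the fingers (columns 274–289, centre 281, as predicted). I'll descend and begin the arc.

```bash
python3 -m jog '[[[-0.3,0,0,0.03,0],[-0.3,0,0,0.06,0],[-0.3,0,0,0.085,0],[-0.3,0,0,0.104,0],[-0.3,0,0,0.104,0]]]'|sed -n 2,4p
python3 -m jog '[[[-0.45,0,0,0,0],[-0.58,0,0,0,0],[-0.58,0,0,0,0],[-0.58,0,0,0,0]]]' 5
python3 -m jog '[[[-0.58,-0.0003,0.0052,0,0.1],[-0.58,-0.001,0.0103,0,0.2],[-0.58,-0.0023,0.0154,0,0.3],[-0.58,-0.0041,0.0203,0,0.4],[-0.58,-0.0041,0.0203,0,0.4]]]' 5
```

```text
tool_pos: [0.52, 0.157, 0.0843]
tool_rot: [-3.141, -0.006, -3.028]
contact_force: [-1.2, 0.8, 0.2]
time: 17.25
tool_pos: [0.5225, 0.1578, 0.0888]
tool_rot: [3.141, 0.003, -3.026]
contact_force: [-0.1, 0.1, 0.0]
opening: 0.0196
grip_force: 0.0
time: 17.67
tool_pos: [0.5235, 0.1788, 0.0879]
tool_rot: [3.141, 0.001, 2.855]
contact_force: [-0.3, 0.0, 0.5]
opening: 0.0189
grip_force: 0.0
```

```bash
python3 - <<'E'
from h import *
i=robot.read_camera("wrist").max(2)
for r in(130,150,165,180,195,210,225):print(r,i[r,200:364:5])
E
```

```text
130 [120 120 121 121 121 123 122 122 120 120 121 121 121 123 122 122 121 124
 123 178 122 123 122 123 123 120 120 193 195 195 194 195 193]
150 [123 121 121 123 121 121 122 122 121 123 122 122 141 191 191 191 193 193
 192 194 193 193 190 121 122 121 119 120 194 194 194 194 193]
165 [124 125 122 125 122 123 182 191 191 191 193 190 192 195 193 192 191 192
 192 194 193 193 194 194 122 122 121 118 119 117 193 193 194]
180 [124 124 120 192 190 191 194 191 190 187 191 188 192 187 191 192 192 192
 193 193 192 193 146 122 123 118 118 138 147 145 145 148 161]
195 [125 124 124 124 124 121 121 121 122 119 121 123 121 122 122 122 121 119
 121 119 119 120 119 120 119 119 146 146 146 145 146 147 116]
210 [123 123 121 120 122 120 121 121 118 119 122 121 122 121 122 121 120 121
 121 122 117 118 120 115 117 119 104  80  91 120 122 120 117]
225 [127 123 121 122 123 124 119 119 119 117 118 119 120 120 119 120 118 119
 106  83  88  97  97  93  96  97  93  98  98 112  98  94  94]
```

```bash
python3 - <<'E'
from h import *
i=robot.read_camera("wrist")
cv2.imwrite("pics/w12l.png",cv2.resize(i[170:400,140:420],None,fx=2,fy=2)[...,::-1])
st=robot.observe();c=cam("wrist",st);print(st["tool_pos"],st["tool_rot"],st["contact_force"])
m=i.max(2)
for r in(235,245,255,265,275,285):print(r,m[r,230:334:4])
E
```

```text
[0.5236 0.1785 0.0879] [3.1408 0.0012 2.8612] [-0.3173 -0.0794  0.1181]
235 [147 143 144 141 146 145 142 124 116  85  52  38  41  61 119 117  96  98
  94  95  95  96  96  95  94 115]
245 [128 116  92  80  90 101  99  99  41  40  37  31  36  30  28  80 118 120
  34  98  97 103 117 118 121 119]
255 [118 100 100 100  98  98  99  98  36  32  26  36  28  31  27  36 118 118
  27  88  96 102 101  99 102  96]
265 [ 46  39  39  38  90 101  97  58  32  25  28  19  33  24  24  74  93 112
  26  30 100 100  96  29  27  21]
275 [38 38 31 63 84 95 99 30 27 34 28 20 23 24 23 81 71 76 12 20 95 99 99 78
 26 21]
285 [ 33  35  31 120  78  93  89  34  33  38  31  25  25  34  19  88  79  69
  28  20  43  98  79  87  36  20]
```

The lever follows between the fingers (columns 262–290 at row 255, lying against the pushing finger). I'll continue the arc, going slightly lower.

```bash
python3 -m jog '[[[-0.58,-0.0003,0.0052,0.001,0.1],[-0.58,-0.001,0.0103,0.002,0.2],[-0.58,-0.0023,0.0154,0.003,0.3],[-0.58,-0.0041,0.0203,0.004,0.4],[-0.58,-0.0041,0.0203,0.004,0.4]]]' 5|sed -n 1,4p
python3 -m jog '[[[-0.58,-0.0003,0.0052,0.001,0.1],[-0.58,-0.001,0.0103,0.002,0.2],[-0.58,-0.0023,0.0154,0.003,0.3],[-0.58,-0.0041,0.0203,0.003,0.4],[-0.58,-0.0041,0.0203,0.003,0.4]]]' 5|sed -n 1,4p
python3 - <<'E'
from h import *
st=robot.observe();v=st["tool_pos"][:2]-np.array([.5676,.1634]);print("r",np.hypot(*v),"angle",np.arctan2(v[1],v[0])%6.2832-np.radians(95.5),"toolyaw rel",st["tool_rot"][2]-np.radians(95.5))
E
```

```text
time: 18.18
tool_pos: [0.5331, 0.1969, 0.0834]
tool_rot: [3.141, 0.0, 2.457]
contact_force: [-0.5, -0.6, -0.1]
time: 18.6
tool_pos: [0.5489, 0.2096, 0.0801]
tool_rot: [-3.141, -0.0, 2.059]
contact_force: [-1.0, -0.1, 0.3]
r 0.049809598418750836 angle 0.28825958011554564 toolyaw rel 0.3920623162603831
```

```bash
python3 -m jog '[[[-0.58,-0.0005,0.003,0,0.08],[-0.58,-0.001,0.006,0,0.16],[-0.58,-0.0018,0.0085,0,0.24],[-0.58,-0.0025,0.0113,0,0.31],[-0.58,-0.0033,0.014,0,0.39]]]' 5
python3 -m jog '[[[-0.58,0,0,0,0],[-0.58,0,0,0,0]]]' 5|sed -n 1,4p
python3 - <<'E'
from h import *
st=robot.observe();v=st["tool_pos"][:2]-np.array([.5676,.1634]);print("r",np.hypot(*v),"angle",np.arctan2(v[1],v[0])%6.2832-np.radians(95.5),"toolyaw rel",st["tool_rot"][2]-np.radians(95.5))
E
```

```text
time: 19.02
tool_pos: [0.5619, 0.2129, 0.08]
tool_rot: [-3.14, 0.0, 1.672]
contact_force: [-2.8, -2.1, -0.6]
opening: 0.0196
grip_force: 1.5
time: 19.18
tool_pos: [0.5624, 0.2132, 0.0802]
tool_rot: [-3.141, -0.0, 1.674]
contact_force: [-1.2, -1.0, -1.5]
r 0.05007220610653963 angle 0.00780160149338438 toolyaw rel 0.007439170202590439
```

```bash
python3 -m jog '[[[-0.58,0,0.001,0,0],[-0.58,0,0.002,0,0],[-0.58,0,0.003,0,0],[-0.58,0,0.003,0,0]]]' 5|sed -n 2,7p
python3 -m jog '[[[-0.58,0,0.001,0,0],[-0.58,0,0.002,0,0],[-0.58,0,0.002,0,0]]]' 5|sed -n 2,7p
```

```text
tool_pos: [0.5653, 0.2138, 0.08]
tool_rot: [-3.14, -0.0, 1.669]
contact_force: [-3.6, -1.1, -1.2]
opening: 0.0194
grip_force: 2.0
tool_pos: [0.5657, 0.2139, 0.0797]
tool_rot: [-3.137, 0.0, 1.669]
contact_force: [-9.2, -1.5, 1.7]
opening: 0.0195
grip_force: 4.8
```

```bash
python3 -m jog '[[[-0.58,0,0.001,0,0],[-0.58,0,0.002,0,0],[-0.58,0,0.002,0,0]]]' 5|sed -n 2,7p
python3 -m jog '[[[-0.5,0,-0.003,0,0],[-0.4,0,-0.006,0,0],[-0.3,0,-0.006,0,0],[-0.3,0,-0.006,-0.01,0],[-0.3,0,-0.006,-0.03,0]]]' 5|sed -n 2,7p
python3 -m jog '[[[-0.3,0,0,-0.035,0],[-0.3,0,0,-0.07,0],[-0.3,-0.03,0,-0.105,0],[-0.3,-0.07,0.01,-0.11,0],[-0.3,-0.11,0.02,-0.11,0]]]' 5|sed -n 2,4p
python3 -m jog '[[[-0.3,-0.03,0.015,0,0],[-0.3,-0.06,0.03,0,0],[-0.3,-0.06,0.03,0,0],[-0.3,-0.06,0.03,0,0]]]' 5|sed -n 1,4p
python3 - <<'E'
from h import *
import pickle
st=robot.observe();i=robot.read_camera("wrist");pickle.dump((st,i),open("w13.pkl","wb"))
c=cam("wrist",st);print(st["tool_pos"],st["tool_rot"])
cv2.imwrite("pics/w13.png",cv2.resize(i[:250,130:430],None,fx=2.4,fy=2.4,interpolation=2)[...,::-1])
for X in((.5676,.1634,.085),(.5613,.2291,.092),(.6143,.1377,.051)):print((proj(c,X)-[130,0])*2.4)
E
```

```text
tool_pos: [0.5677, 0.2141, 0.0797]
tool_rot: [-3.137, 0.0, 1.669]
contact_force: [-10.3, -2.0, 1.4]
opening: 0.0237
grip_force: 5.0
tool_pos: [0.5631, 0.2133, 0.1093]
tool_rot: [-3.139, 0.0, 1.668]
contact_force: [-0.1, 0.7, -0.7]
opening: 0.032
grip_force: 0.0
tool_pos: [0.5954, 0.1086, 0.2257]
tool_rot: [3.132, 0.0, 1.671]
contact_force: [1.9, -0.5, -0.5]
time: 21.18
tool_pos: [0.6301, 0.0499, 0.2208]
tool_rot: [3.14, 0.0, 1.665]
contact_force: [-0.0, -0.4, -0.2]
[0.6301 0.0499 0.2208] [3.1399 0.0001 1.6647]
[218.5301 159.5246]
[201.8019 -67.6187]
[345.1498 250.3559]
```

View pics/w13.png

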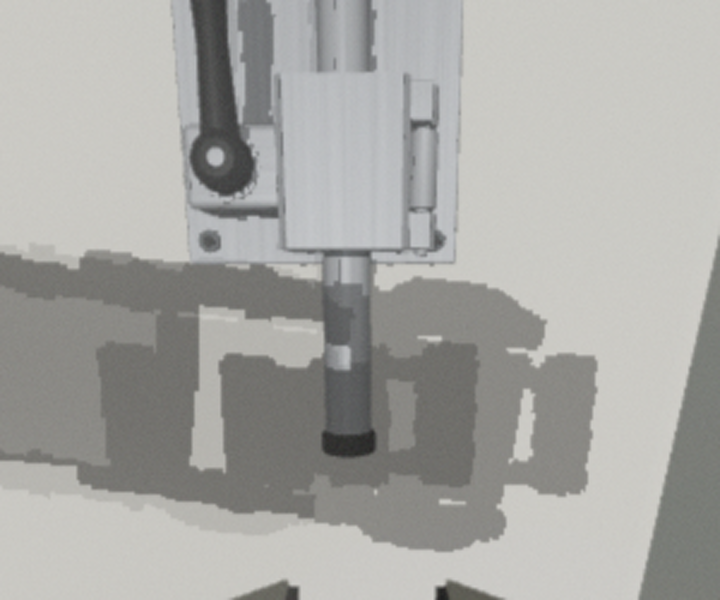

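The lever points along +y beside the block, hub (219,158), slope matching the tight pose. The cap lies flat and the tube is in the mouth at (348,252). The last push was limited by the 5 N grip, so I'll push once more with a stiffer grip to be sure of the stop.

```bash
python3 -c "
from h import *
plan((.5625,.2135,.19),1.667,1)"
```

```text
call 0 [ 0.1678 -0.0512  0.0308] turn -0.0006
```

```bash
python3 -m jog '[[[-0.3,0.035,-0.01,0,0],[-0.3,0.07,-0.02,0,0],[-0.3,0.105,-0.03,0,0],[-0.3,0.14,-0.042,0.015,0],[-0.3,0.168,-0.051,0.03,0]]]' 25|sed -n 2,2p
python3 -m jog '[[[-0.3,0,0,0,0],[-0.3,0,0,0.035,0],[-0.3,0,0,0.07,0],[-0.3,0,0,0.1,0],[-0.3,0,0,0.11,0]]]' 25|sed -n 2,4p
python3 -m jog '[[[-0.58,0,0,0,0],[-0.58,0,0,0,0],[-0.58,0,0,0,0]]]' 25|sed -n 2,6p
python3 -m jog '[[[-0.58,0,0.001,0,0],[-0.58,0,0.002,0,0],[-0.58,0,0.003,0,0],[-0.58,0,0.003,0,0]]]' 25|sed -n 2,6p
```

```text
tool_pos: [0.5605, 0.2179, 0.1916]
tool_pos: [0.5592, 0.2143, 0.0765]
tool_rot: [-3.135, 0.001, 1.67]
contact_force: [-0.2, -0.8, -0.1]
tool_pos: [0.5635, 0.2145, 0.0826]
tool_rot: [3.138, -0.001, 1.668]
contact_force: [-0.2, -0.9, 0.2]
opening: 0.0203
grip_force: 0.0
tool_pos: [0.5652, 0.2143, 0.0809]
tool_rot: [3.141, -0.0, 1.668]
contact_force: [-1.0, -0.5, 0.3]
opening: 0.0193
grip_force: 0.7
```

```bash
python3 -m jog '[[[-0.58,0,0.001,0,0],[-0.58,0,0.002,0,0],[-0.58,0,0.002,0,0]]]' 25|sed -n 2,6p
python3 -m jog '[[[-0.58,0,0.001,0,0],[-0.58,0,0.002,0,0],[-0.58,0,0.002,0,0]]]' 25|sed -n 2,6p
```

```text
tool_pos: [0.5655, 0.2144, 0.0802]
tool_rot: [-3.138, 0.0, 1.668]
contact_force: [-7.4, 0.0, 5.6]
opening: 0.0194
grip_force: 3.6
tool_pos: [0.5657, 0.2145, 0.0799]
tool_rot: [-3.134, 0.0, 1.668]
contact_force: [-13.2, -0.9, 8.8]
opening: 0.0192
grip_force: 6.5
```

It stops hard at the same place as before (0.2 mm of travel for 2 mm commanded, force rising to 13 N), so the lever is home. I'll back off and check the depth.

```bash
python3 -m jog '[[[-0.45,0,-0.004,0,0],[-0.3,0,-0.007,0,0],[-0.3,0,-0.007,0,0],[-0.3,0,-0.007,-0.015,0],[-0.3,0,-0.007,-0.035,0]]]' 25|sed -n 2,4p
python3 -m jog '[[[-0.3,0,0,-0.035,0],[-0.3,0,0,-0.07,0],[-0.3,-0.03,0,-0.105,0],[-0.3,-0.07,0.01,-0.11,0],[-0.3,-0.11,0.03,-0.11,0]]]' 25|sed -n 2,2p
python3 -m jog '[[[-0.3,-0.035,0.015,0,0],[-0.3,-0.075,0.03,0,0],[-0.3,-0.075,0.03,0,0],[-0.3,-0.075,0.03,0,0],[-0.3,-0.075,0.03,0,0]]]' 25|sed -n 1,4p
python3 - <<'E'
from h import *
import pickle
st=robot.observe();i=robot.read_camera("wrist");t=robot.read_camera("top");pickle.dump((st,i,t),open("w14.pkl","wb"))
c=cam("wrist",st);m=np.array([.6143,.1377]);Y=np.array([-.0958,.9954])
col=round(proj(c,[.615,.13,.061])[0]);r0=round(proj(c,[.6135,.1377,.061])[1]);print(st["tool_pos"],col,r0)
for r in range(r0-8,r0+9):print(r,i[r,col-4:col+5].mean().round(),round(1000*float((onz(c,(col,r),.0605)[:2]-m)@Y),1),end="; ")
T=cam("top");t0=cv2.imread("pics/top0.png")[...,::-1]
print("\nlever end px expected",proj(T,[.5613,.2291,.092]),"hub",proj(T,[.5676,.1634,.09]))
b=cv2.cvtColor(t,cv2.COLOR_RGB2GRAY);x,y=proj(T,[.5645,.196,.089]).round().astype(int);print(b[y-9:y+10:1,x].tolist(),y)
d=np.abs(t.astype(int)-t0).max(2)
for n,X in(("bottle",(.383,-.105,.07)),("caliper",(.4,.03,.01)),("stout",(.53,-.24,.05))):
    u,v=proj(T,X).astype(int);print(n,d[v-8:v+9,u-8:u+9].mean().round(1))
E
```

```text
tool_pos: [0.5614, 0.2136, 0.1139]
tool_rot: [-3.139, 0.0, 1.668]
contact_force: [0.2, -0.3, 0.1]
tool_pos: [0.6006, 0.1123, 0.2296]
time: 24.4
tool_pos: [0.6366, 0.0408, 0.2248]
tool_rot: [-3.141, -0.001, 1.667]
contact_force: [-0.2, -0.5, 0.2]
[0.6366 0.0408 0.2248] 268 94
86 195.0 7.0; 87 195.0 6.1; 88 195.0 5.2; 89 195.0 4.3; 90 195.0 3.4; 91 193.0 2.5; 92 174.0 1.6; 93 121.0 0.7; 94 102.0 -0.2; 95 106.0 -1.1; 96 127.0 -2.0; 97 168.0 -2.9; 98 175.0 -3.9; 99 176.0 -4.8; 100 175.0 -5.7; 101 175.0 -6.6; 102 175.0 -7.5; 
lever end px expected [151.8274 179.8636] hub [181.1955 177.378 ]
[104, 104, 105, 104, 103, 106, 104, 107, 106, 105, 107, 104, 104, 102, 109, 105, 89, 66, 73] 179
bottle 18.3
caliper 43.5
stout 18.6
```

The groove's back edge is still about 2.3 mm before the face, so its centre is within about 0.3 mm of level. The lever is home and the gripper is clear.

```bash
python3 -c "
from cell import robot
print(robot.hand_in())"
```

```text
the job is handed in; nothing more can be done
None
```

The job is handed in after about 24 s of the 64 s: the slim tube is in the clamp with its groove within about 0.3 mm of the entry face, and the lever is hard against its stop; I gave the stout tube, caliper and bottle a wide berth, but shadows spoilt my before/after picture check on them.

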